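Switch in the stages of a home-made supply, in order

TASK

Switch in the stages of the home-made bench supply one after another: with a fingertip, lightly press the black key right down on the unit with the transformer, then on the unit with the three upright capacitor cans, then on the unit with the ring coil. Leave the key on the finned heat-sink unit up, press gently so that nothing is forced, and do not pick up or shift any unit or disturb the other things on the bench.

Things in the scene. Friction and masses are not known exactly. Their poses are not given: they have to be found in the camera images.
- transformer_unit: Loose unit, mass 0.6 to 1 kg, standing free on the table: a wooden plank 140 (x) x 64 (y) x 18 mm carrying a copper-coloured winding block wrapped by a dark iron core, 52 x 60 x 50 mm tall, top 68 mm above the table, centred 30 mm to the +x side of the plank's middle; 45 mm to the -x side stands a grey square pillar 36 x 36 mm, top 52 mm above the table, with the unit's round key on top. Origin: centre of the plank's underside; z up.
- transformer_key_top (a point): Centre of the top face of the transformer unit's key: round black push key, 24 mm across, standing 18 mm proud of its pillar (70 mm above the table) when up and 8 mm proud (60 mm) when fully down. The point moves with the key.
- transformer_key (a joint): Travel of that key straight down, in m: 0 = up, 0.010 = fully down on its stop, which is hard; beyond 0.006 it counts as down. It has no spring: it moves under about 2.5 N and stays where it is left; more than 30 N on it is forcing it.
- capacitor_unit: Loose unit, mass 0.6 to 1 kg, standing free on the table: a wooden plank 140 (x) x 64 (y) x 18 mm carrying three equal upright black cans with aluminium tops in a row, each 20 mm across and 44 mm tall, tops 64 mm above the table, centred 30 mm to the +x side of the plank's middle; 45 mm to the -x side stands a grey square pillar 36 x 36 mm, top 52 mm above the table, with the unit's round key on top. Origin: centre of the plank's underside; z up.
- capacitor_key_top (a point): Centre of the top face of the capacitor unit's key: round black push key, 24 mm across, standing 18 mm proud of its pillar (70 mm above the table) when up and 8 mm proud (60 mm) when fully down. The point moves with the key.
- capacitor_key (a joint): Travel of that key straight down, in m: 0 = up, 0.010 = fully down on its stop, which is hard; beyond 0.006 it counts as down. It has no spring: it moves under about 2.5 N and stays where it is left; more than 30 N on it is forcing it.
- coil_unit: Loose unit, mass 0.6 to 1 kg, standing free on the table: a wooden plank 140 (x) x 64 (y) x 18 mm carrying one copper ring coil lying flat, 59 mm outside diameter, 25 mm hole, 17 mm thick, top 35 mm above the table, centred 30 mm to the +x side of the plank's middle; 45 mm to the -x side stands a grey square pillar 36 x 36 mm, top 52 mm above the table, with the unit's round key on top. Origin: centre of the plank's underside; z up.
- coil_key_top (a point): Centre of the top face of the coil unit's key: round black push key, 24 mm across, standing 18 mm proud of its pillar (70 mm above the table) when up and 8 mm proud (60 mm) when fully down. The point moves with the key.
- coil_key (a joint): Travel of that key straight down, in m: 0 = up, 0.010 = fully down on its stop, which is hard; beyond 0.006 it counts as down. It has no spring: it moves under about 2.5 N and stays where it is left; more than 30 N on it is forcing it.
- heatsink_unit: Loose unit, mass 0.6 to 1 kg, standing free on the table: a wooden plank 140 (x) x 64 (y) x 18 mm carrying an aluminium heat sink with six upright parallel fins, 50 x 56 mm and 42 mm tall, top 60 mm above the table, centred 30 mm to the +x side of the plank's middle; 45 mm to the -x side stands a grey square pillar 36 x 36 mm, top 52 mm above the table, with the unit's round key on top. Origin: centre of the plank's underside; z up.
- heatsink_key_top (a point): Centre of the top face of the heatsink unit's key: round black push key, 24 mm across, standing 18 mm proud of its pillar (70 mm above the table) when up and 8 mm proud (60 mm) when fully down. The point moves with the key.
- heatsink_key (a joint): Travel of that key straight down, in m: 0 = up, 0.010 = fully down on its stop, which is hard; beyond 0.006 it counts as down. It has no spring: it moves under about 2.5 N and stays where it is left; more than 30 N on it is forcing it.
- loose_can: Bystander, to be left alone: plain aluminium can, 26 mm across, 40 mm tall, standing. Origin: centre of its underside.
- pot: Bystander, to be left alone: small rotary control with upright shaft, 26 mm across, 34 mm tall, standing. Origin: centre of its underside.
- spacer: Bystander, to be left alone: white ceramic stepped spacer, 24 mm across at its foot, 28 mm tall, standing. Origin: centre of its underside.
- screwdriver: Bystander, to be left alone: screwdriver about 170 mm long, lying; handle towards its -x.
- tape: Bystander, to be left alone: roll of black tape lying flat, 70 mm across, 18 mm high. Origin: centre of its underside.
- jar: Bystander, to be left alone: pale jar with a white lid, 56 mm across, 60 mm tall. Origin: centre of its underside.
- meter: Bystander, to be left alone: grey hand meter lying on its back, 150 x 78 mm, 39 mm high over its dial. Origin: centre of its underside.

How it is judged:
On the way, in this order (a step that is already met when the one before it is completed fails the run):
1. the transformer unit's key is down (value of joint transformer_key above 0.006 m), for 0.1 s.
2. the capacitor unit's key is down (value of joint capacitor_key above 0.006 m), for 0.1 s.
3. the coil unit's key is down (value of joint coil_key above 0.006 m), for 0.1 s.
At the end, for the whole second after the job is handed in: The transformer, capacitor and coil units' keys are down (more than 6 mm of their 10 mm), the heat-sink unit's key is up (less than 2 mm), every unit stands flat and still within 15 mm of where it began, and no bystander has moved more than 15 mm (value of joint each of transformer_key, capacitor_key, coil_key above 0.006 m and value of joint heatsink_key below 0.002 m and distance of each of transformer_unit, capacitor_unit, coil_unit, heatsink_unit, loose_can, pot, spacer, screwdriver, tape, jar, meter from where it was at the start of the episode below 0.015 m and angle between each of transformer_unit, capacitor_unit, coil_unit, heatsink_unit's own z axis and vertical below 0.1 rad and linear speed of each of transformer_unit, capacitor_unit, coil_unit, heatsink_unit below 0.02 m/s); the robot touches nothing.
It fails at once if a key goes down before the one ahead of it in the order is down ((value of joint capacitor_key above 0.003 m and value of joint transformer_key below 0.006 m) or (value of joint coil_key above 0.003 m and value of joint capacitor_key below 0.006 m)).
It fails at once if the heat-sink unit's key is pressed (value of joint heatsink_key above 0.002 m).
It fails at once if a unit is pressed with more than 30 N (contact force between any of transformer_unit, capacitor_unit, coil_unit, heatsink_unit and the fingers above 30 N or contact force between any of transformer_unit, capacitor_unit, coil_unit, heatsink_unit and the arm above 30 N).
It fails at once if a unit is lifted more than 6 mm, tipped more than 0.15 rad or shifted more than 20 mm (height (world z) of any of transformer_unit, capacitor_unit, coil_unit, heatsink_unit above 0.006 m or angle between any of transformer_unit, capacitor_unit, coil_unit, heatsink_unit's own z axis and vertical above 0.15 rad or distance of any of transformer_unit, capacitor_unit, coil_unit, heatsink_unit from where it was at the start of the episode above 0.02 m).
It fails at once if a bystander is moved more than 15 mm (distance of any of loose_can, pot, spacer, screwdriver, tape, jar, meter from where it was at the start of the episode above 0.015 m).
It also fails if it takes over 58 s, if anything falls off the work surface, if the arm or the gripper's body presses on something with over 40 N, if the wrist force passes 120 N, or if a joint passes its speed limit or range.

ROBOT

A 6-joint arm with a two-finger parallel gripper is mounted at the origin on the work surface. World frame = base frame: x ahead of the robot, y to its left, z up, the work surface at z = 0. Lengths are in m, angles in rad, forces in N, time in s.
With the tool pointing down it reaches from about 0.325 to 0.9 m from the base axis. Payload 3.5 kg.
Tool frame: the origin (TCP) lies at the very end of the fingers, on their centre line; the grasp point (between the pads) lies 19 mm behind it; x points along the fingers, y is the direction in which the jaws open and shut, and the axes are right-handed (so a half turn about x gives the same grasp; the last joint's range is limited). The gripper opens to 85 mm and grips with 20 to 120 N. Pads are 22 mm wide; open, the fingers measure 114 mm over their backs; the gripper's body (76 mm by 85 mm) begins 54 mm behind the grasp point. The pads swing forward as they close: fully open they stand 13 mm farther back than shut.
Start: joints at [1.076, 0.276, -0.026, 1.268, 0, 1.467], TCP at [0.239, 0.578, 0.231] pointing down, gripper open.
Joint ranges: [-3.12, 3.12], [-0.85, 1.88], [-1.08, 1.24], [-1.95, 2.15], [-1.57, 1.53], [-3.14, 3.14]. Speed limits (rad/s): [2.57, 2.57, 3.14, 3.14, 3.14, 3.14].

INTERFACE

Orientations are given as a unit quaternion [x, y, z, w].
In Python, from cell import bot, get_obs, imaging gives the robot as it stands. Calls block until the motion is done:
- bot.move_ptp(position, orientation): joint-space move of the TCP to a pose.
- bot.servo_line(position, rot=None, rate=0.15): straight line of the TCP; rot=None keeps the orientation; rate is the mean speed in m/s.
- bot.move_joints(angles): joint-space move.
- bot.grip(opening, effort=None): opening from 0.0 (shut) to 1.0 (fully open); effort is the grip in N (None keeps the last); returns when the fingers have stopped.
- bot.hold(seconds).
- bot.ik(position, orientation): joint angles nearest the present ones, or None.
- get_obs(): the state.
- imaging.read_camera(name): name is "side" or "top" or "wrist"; returns (picture, depth): 400x640x3 uint8, blue, green, red; 400x640 float32, m along the optical axis (not along the pixel's ray), 0 where there is no reading.
- imaging.get_calibration(name): a dict with "vfov" (degrees; the focal length in pixels is half the picture's height over the tangent of half this angle, whatever the lens; pixels are square), "cx", "cy" (the principal point, pixels), "position" and "orientation" of the camera in the world. Camera axes: x right, y down, z forward; pixel columns grow to the right and rows downward; lengths in m; the calibration is good to about 2 mm. A picture is of the moment at which its call begins: read the wrist's pose just before it. get_calibration takes no time and is no camera call; for the wrist camera it gives the pose at the moment of the call.
A pose or a line that the arm cannot do raises bot.IKError and nothing moves.
- bot.close_job(): hands the job in, once; it reports no verdict.
The state is a dict: "t": time; "joint_pos": joint angles; "qvel": joint speeds; "joint_torque": joint torques, N m; "ee_pos": TCP position; "tool_rot": TCP orientation; "force": force on the tool from outside, world axes, zero at the start; "wrist_torque": the same for the moment, N m; "gripper_width": opening from 0.0 (shut) to 1.0 (fully open).
Only numpy, scipy, OpenCV 4.12 (cv2) and the standard library are available. Lean on these libraries where they do the work, as an engineer would, in place of code of your own. Each camera call takes 0.05 s, during which the arm holds its last target.

## Working session

There is one attempt and no reset: what is moved stays moved. The work goes in short steps, each a Python script; the robot and the scene stay as the last script left them, time stands still between calls to the robot, and variables do not carry over. Pictures are saved under pics/ and viewed, and the job is handed in when it is done.

```bash
ls; mkdir -p pics; python3 - <<'E'
from cell import bot,get_obs,imaging
import cv2,numpy as np
for n in ["top","side"]:
    p,d=imaging.read_camera(n); cv2.imwrite(f"pics/{n}0.png",p); np.savez(f"{n}0.npz",p=p,d=d)
    print(n,imaging.get_calibration(n),d.min(),d.max())
print(get_obs())
E
```

```text
pics
top {'vfov': 56.975070987422434, 'cx': 320.93873869094995, 'cy': 204.72122769103657, 'position': array([0.43606847, 0.00853671, 0.95578011]), 'orientation': array([-0.69925671,  0.7115916 , -0.0487807 ,  0.04793639])} 0.0 1.8801496
side {'vfov': 50.411100607974106, 'cx': 318.9792499161792, 'cy': 200.9056606809051, 'position': array([0.32561045, 0.6615702 , 0.71005602]), 'orientation': array([-0.18139769,  0.89597962, -0.39897878,  0.07163335])} 0.0 3.639955
{'t': 0.1, 'joint_pos': array([ 1.07561801e+00,  2.77094309e-01, -2.77982087e-02,  1.26799560e+00,
        1.40976911e-05,  1.46738814e+00]), 'qvel': array([-0.0018588 , -0.002665  ,  0.00483181,  0.00095017, -0.00055768,
       -0.00056397]), 'joint_torque': array([ 1.40490724e-04, -4.46709394e+01,  2.96128142e+01,  8.46599200e-03,
       -1.28466745e-04, -8.29834420e-06]), 'ee_pos': array([0.23830144, 0.57699565, 0.23022265]), 'tool_rot': array([ 0.13692227,  0.69380636, -0.13833269,  0.69336072]), 'force': array([ 0.79169191,  0.61271734, -0.51516731]), 'wrist_torque': array([ 0.04474136, -0.01841268, -0.00869766]), 'gripper_width': 0.9967781144902144}
```

View pics/top0.png

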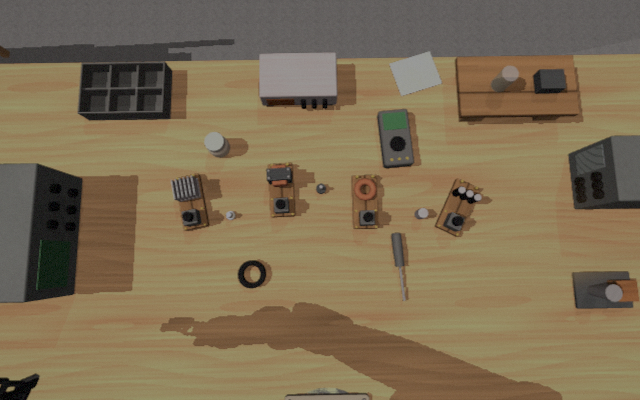

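View pics/side0.png

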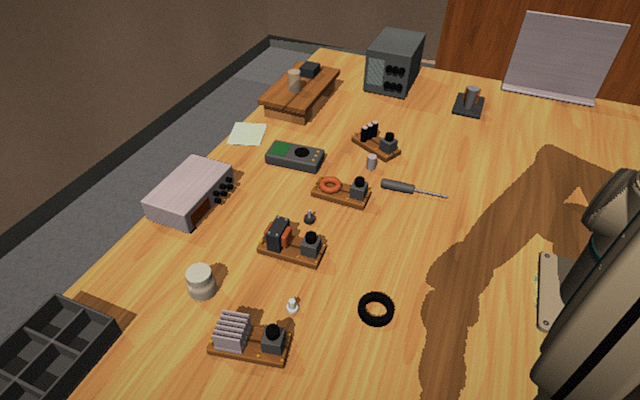

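Top view, left to right: heat-sink unit (key about 189,216), transformer (281,204), coil (367,216) and capacitor (456,222). Next I'll measure the key tops from depth.

```bash
cat > h.py <<'E'
import numpy as np, cv2
from scipy.spatial.transform import Rotation as R
from cell import bot,get_obs,imaging
def cloud(n,d,c):
    f=200/np.tan(np.radians(c["vfov"])/2)
    v,u=np.mgrid[0:400,0:640]
    P=np.stack([(u-c["cx"])/f*d,(v-c["cy"])/f*d,d],-1)
    return P@R.from_quat(c["orientation"]).as_matrix().T+c["position"]
E
python3 - <<'E'
from h import *
for n,seeds in [("top",dict(hs=(189,216),tr=(281,204),co=(367,216),ca=(456,222))),("side",dict(hs=(272,332),tr=(311,239),co=(359,183),ca=(389,138)))]:
    z=np.load(n+"0.npz"); W=cloud(n,z["d"],imaging.get_calibration(n)); 
    pic=z["p"]
    for k,(u,v) in seeds.items():
        r=16
        w=W[v-r:v+r,u-r:u+r]; g=pic[v-r:v+r,u-r:u+r].max(-1)
        m=(w[...,2]>.063)&(w[...,2]<.08)
        # table height nearby
        lab,L=cv2.connectedComponents(m.astype(np.uint8))
        print(n,k,"tablez",np.round(np.percentile(w[...,2],[5,95]),4))
        for i in range(1,lab):
            q=w[L==i]
            if len(q)>8: vv,uu=np.where(L==i); print("   ",len(q),uu.mean()+u-r,vv.mean()+v-r,np.round(np.median(q,0),4),np.round(q.mean(0),4),np.round(np.ptp(q,axis=0),4))
t=np.load("top0.npz")["p"]; cv2.imwrite("pics/topc.png",cv2.resize(t[150:250,165:485],None,fx=2.5,fy=2.5,interpolation=cv2.INTER_CUBIC))
E
```

```text
top hs tablez [-0.003   0.0681]
    78 186.25641025641025 215.66666666666666 [0.5366 0.3331 0.0685] [0.5372 0.3328 0.0686] [0.0226 0.0219 0.01  ]
top tr tablez [-0.003   0.0686]
    74 279.3918918918919 203.3108108108108 [0.5639 0.1079 0.0691] [0.5634 0.1073 0.0691] [0.0222 0.0219 0.008 ]
top co tablez [-0.0029  0.0681]
    76 367.5526315789474 216.0921052631579 [ 0.5286 -0.1055  0.0688] [ 0.5285 -0.1059  0.0688] [0.0217 0.0216 0.0086]
top ca tablez [-0.0031  0.068 ]
    78 457.44871794871796 220.24358974358975 [ 0.5151 -0.3224  0.0686] [ 0.5147 -0.3228  0.0683] [0.0221 0.0218 0.0086]
side hs tablez [-0.0015  0.0699]
    162 271.61728395061726 329.8641975308642 [0.5359 0.3339 0.0691] [0.5361 0.3335 0.0689] [0.0224 0.0229 0.0088]
side tr tablez [-0.0018  0.0691]
    91 310.0659340659341 235.1978021978022 [0.5629 0.1088 0.0693] [0.563  0.1083 0.0689] [0.0225 0.0239 0.01  ]
side co tablez [-0.0018  0.0671]
    67 358.82089552238807 179.49253731343285 [ 0.5281 -0.1051  0.0688] [ 0.5285 -0.1054  0.0683] [0.0216 0.0257 0.0092]
side ca tablez [-0.0016  0.0635]
    45 388.84444444444443 134.46666666666667 [ 0.5147 -0.3226  0.0694] [ 0.5148 -0.3225  0.0686] [0.0227 0.0211 0.0091]
```

View pics/topc.png

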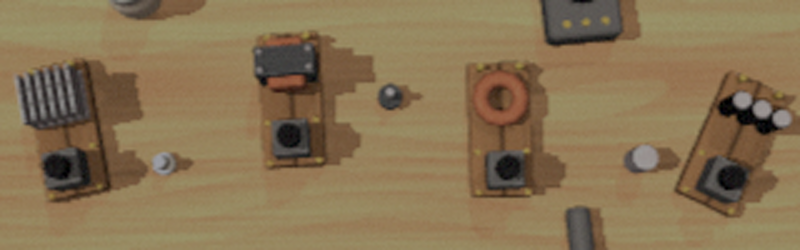

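Both cameras put all four key tops within about 1 mm of each other, at z≈0.069 against 0.070 expected. The extents are about 22 mm, against 24 mm given. I'll close the gripper, check IK and move above the transformer key.

```bash
cat >> h.py <<'E'
K=dict(tr=(.5632,.1082),co=(.5285,-.1054),ca=(.5148,-.3226))
# x down, y (jaw) along world y
M=np.array([[0,0,1],[0,1,0],[-1,0,0]],float)
Q=R.from_matrix(M).as_quat()
def press(k,zsafe=0.14):
    x,y=K[k]
    bot.servo_line([x,y,.085],Q,rate=.12); bot.hold(.3)
    f0=np.mean([ (bot.hold(.02),get_obs()["force"])[1] for _ in range(5)],0)
    z=.074; log=[]
    bot.servo_line([x,y,z],Q,rate=.03)
    while True:
        o=get_obs(); f=o["force"]-f0; log.append((z,o["ee_pos"][2],f[2],np.linalg.norm(f),o["t"]))
        if abs(f[2])>7 or z<.0575: break
        z-=.001
        bot.servo_line([x,y,z],Q,rate=.012)
    for l in log: print(np.round(l,4))
    bot.servo_line([x,y,zsafe],Q,rate=.08)
    print(get_obs()["t"],get_obs()["ee_pos"])
E
python3 - <<'E'
from h import *
print(Q)
for k,(x,y) in K.items(): print(k,bot.ik([x,y,.06],Q))
bot.grip(0.0,20)
print(get_obs()["t"],get_obs()["gripper_width"])
bot.move_ptp([*K["tr"],.14],Q)
o=get_obs();print(o["t"],o["ee_pos"],o["force"])
p,d=imaging.read_camera("side");cv2.imwrite("pics/s1.png",p)
E
```

```text
[0.         0.70710678 0.         0.70710678]
tr [ 0.07709799  0.33075042 -0.34370229  0.89634362  0.          0.07709799]
co [-0.31682386  0.27711073 -0.41999326  0.87369234  0.         -0.31682386]
ca [-0.66615424  0.38310978 -0.26598967  0.92169688  0.         -0.66615424]
0.8667 0.00298271231534819
2.9417 [0.56322903 0.10892488 0.14018091] [ 0.85570079 -0.01499975 -0.1115776 ]
```

View pics/s1.png

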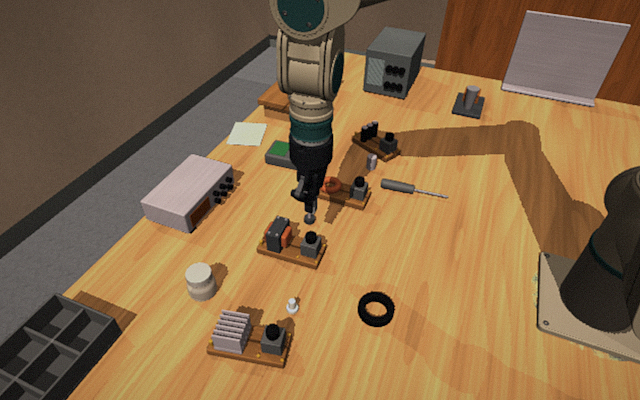

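The closed fingers (tips about 311,210) hang above the transformer key (311,238), and nothing has been disturbed. I'll press it now.

```bash
python3 - <<'E'
from h import *
press("tr")
E
```

```text
[ 0.074   0.0736 -0.9495  1.2557  4.5   ]
[ 0.073   0.073  -0.0847  0.9127  4.75  ]
[ 0.072   0.072  -0.8659  1.352   5.    ]
[ 0.071   0.0709 -0.6247  0.9616  5.25  ]
[ 0.07    0.07   -0.0845  0.9576  5.5   ]
[0.069  0.0691 1.6405 2.1434 5.75  ]
[0.068  0.068  1.1881 1.5637 6.    ]
[0.067  0.0669 0.0841 0.4372 6.25  ]
[0.066  0.0659 1.6655 1.7005 6.5   ]
[0.065  0.0649 0.7723 0.9871 6.75  ]
[0.064  0.0639 0.9234 1.2512 7.    ]
[0.063  0.0629 0.6374 0.6891 7.25  ]
[0.062  0.0619 0.2667 0.6007 7.5   ]
[0.061  0.0609 0.4923 1.1036 7.75  ]
[0.06   0.0601 1.2749 1.5171 8.    ]
[0.059  0.06   8.7483 9.0749 8.25  ]
9.4167 [0.56260592 0.10816721 0.13929226]
```

Contact came at about 0.070 and the hard stop at 0.060, with a peak near 9 N. I'll confirm with a picture, then go on to the capacitor key. The path at z=0.14 passes above everything.

```bash
python3 - <<'E'
from h import *
bot.servo_line([*K["ca"],.14],Q,rate=.2)
p,d=imaging.read_camera("side"); W=cloud("side",d,imaging.get_calibration("side"))
for k,(x,y) in dict(K,hs=(.536,.3336)).items():
    m=(np.hypot(W[...,0]-x,W[...,1]-y)<.008)&(W[...,2]<.08)&(W[...,2]>.04); print(k,m.sum(),np.median(W[m],0) if m.any() else 0)
cv2.imwrite("pics/s2.png",p); print(get_obs()["t"],get_obs()["ee_pos"])
E
```

```text
tr 32 [0.56345225 0.10785217 0.05947241]
co 33 [ 0.52774763 -0.10246689  0.06871127]
ca 27 [ 0.51474797 -0.31800188  0.06415375]
hs 65 [0.53618603 0.33340167 0.06954269]
11.7833 [ 0.51490918 -0.32182379  0.13997414]
```

View pics/s2.png

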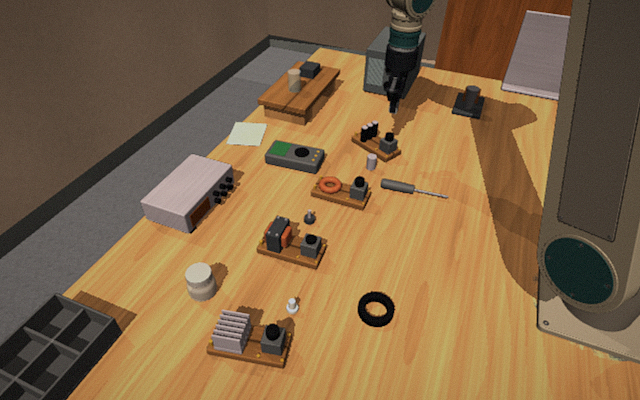

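The transformer key is down (depth reads 0.0595) and the other units haven't moved. The fingers (393,108) are above the capacitor key (388,138), so I'll press that one, then the coil key if the stop looks right.

```bash
python3 - <<'E'
from h import *
press("ca")
E
```

```text
[ 0.074   0.0736  0.1525  0.6823 13.2917]
[ 0.073   0.0731 -0.7306  1.0584 13.5417]
[ 0.072   0.072   0.2964  0.5888 13.7917]
[ 0.071   0.0709  0.0561  0.8561 14.0417]
[ 0.07    0.07   -0.421   1.2729 14.2917]
[ 0.069   0.0691  1.4012  1.4966 14.5417]
[ 0.068   0.068   1.8335  2.0643 14.7917]
[ 0.067   0.0669  2.3791  2.4724 15.0417]
[ 0.066   0.0659  0.9233  1.0726 15.2917]
[ 0.065   0.0649  0.3799  1.1423 15.5417]
[ 0.064   0.0639  1.5944  1.7201 15.7917]
[ 0.063   0.0629  1.1056  1.4795 16.0417]
[ 0.062   0.0619  1.0509  1.1242 16.2917]
[ 0.061   0.0609  1.974   2.0565 16.5417]
[ 0.06    0.0601  2.9208  2.9765 16.7917]
[ 0.059   0.06    7.3266  7.5079 17.0417]
18.2083 [ 0.51430747 -0.32223591  0.13924765]
```

Same signature: it reached its stop at 0.060. Next I'll move to the coil unit and verify the capacitor key from both cameras on the way.

```bash
cat >> h.py <<'E'
def check(tag):
    for n in ["top","side"]:
        p,d=imaging.read_camera(n); W=cloud(n,d,imaging.get_calibration(n))
        for k,(x,y) in dict(K,hs=(.536,.3336)).items():
            m=(np.hypot(W[...,0]-x,W[...,1]-y)<.007)&(W[...,2]<.08)&(W[...,2]>.055); print(n,k,m.sum(),np.round(np.median(W[m],0),4) if m.any() else 0)
        cv2.imwrite(f"pics/{n}_{tag}.png",p)
E
python3 - <<'E'
from h import *
bot.servo_line([*K["co"],.14],Q,rate=.2)
check("3"); print(get_obs()["t"])
E
```

```text
top tr 26 [0.5632 0.1081 0.0587]
top co 0 0
top ca 3 [ 0.511  -0.3266  0.0603]
top hs 25 [0.5363 0.3338 0.0691]
side tr 24 [0.5627 0.1086 0.0598]
side co 18 [ 0.5293 -0.1045  0.07  ]
side ca 13 [ 0.5142 -0.3227  0.0605]
side hs 46 [0.5361 0.3339 0.0695]
19.55
```

View pics/side_3.png

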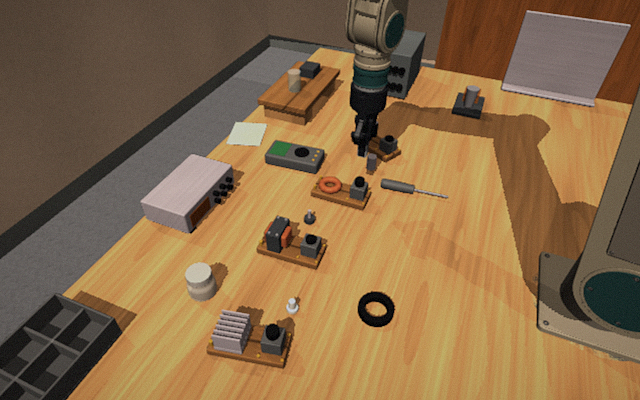

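The transformer and capacitor keys both read about 0.060, so they are down. The coil key is still up at 0.070, with the fingers (364,150) above it (359,182). I'll press it, then retreat and check.

```bash
python3 - <<'E'
from h import *
press("co",.2)
bot.servo_line([.40,0.0,.3],Q,rate=.2)
check("4"); print(get_obs()["t"])
a=np.load("top0.npz")["p"]; b=cv2.imread("pics/top_4.png"); 
E
```

```text
[ 0.074   0.0736 -0.321   1.1015 21.0583]
[ 0.073   0.0731  0.2395  0.7927 21.3083]
[ 0.072   0.072   0.2219  0.6379 21.5583]
[ 0.071   0.0709  0.9879  1.1221 21.8083]
[ 0.07    0.07    0.1169  0.1602 22.0583]
[ 0.069   0.069   2.3331  2.4749 22.3083]
[ 0.068   0.068   1.3708  1.6168 22.5583]
[ 0.067   0.0669  1.8715  2.0468 22.8083]
[ 0.066   0.0659  2.3079  2.3185 23.0583]
[ 0.065   0.0649  0.345   0.3701 23.3083]
[ 0.064   0.0639  1.5944  1.6275 23.5583]
[ 0.063   0.0629  1.7447  1.845  23.8083]
[ 0.062   0.0619  1.1327  1.5399 24.0583]
[ 0.061   0.0609  1.366   1.3829 24.3083]
[ 0.06    0.06    2.2384  2.3722 24.5583]
[ 0.059   0.06    9.7231 10.2075 24.8083]
26.725 [ 0.52813704 -0.10528928  0.19944805]
top tr 27 [0.5632 0.109  0.0584]
top co 25 [ 0.5275 -0.1055  0.0593]
top ca 26 [ 0.5151 -0.3227  0.0589]
top hs 25 [0.5363 0.3334 0.0689]
side tr 30 [0.5626 0.1083 0.0599]
side co 18 [ 0.5287 -0.1061  0.0596]
side ca 17 [ 0.5149 -0.3248  0.0599]
side hs 47 [0.5355 0.3341 0.0697]
27.9417
```

View pics/side_4.png

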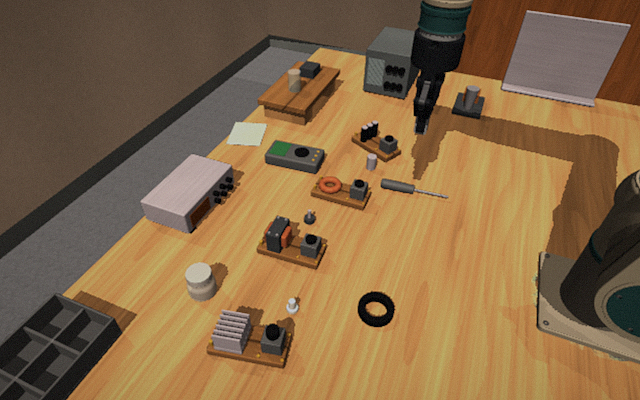

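View pics/top_4.png

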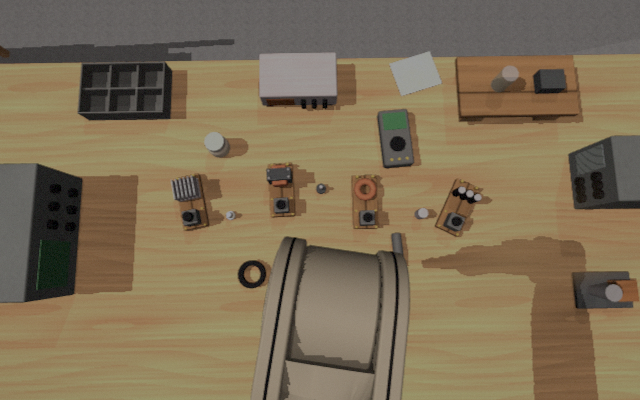

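Three keys are down (about 0.060), the heat-sink key is up (0.0695), and every unit and bystander is at its original pixel position. The arm is clear of everything, so I'll hand in.

```bash
python3 - <<'E'
from h import *
bot.close_job(); print(get_obs()["t"])
E
```

```text
the job is handed in; nothing more can be done
the job is handed in; nothing more can be done
```

The transformer, capacitor and coil keys are all pressed right down, in that order, and I handed the job in. I used the closed fingertips, and each key reached its hard stop at about 60 mm. The highest force I read was about 10 N, well under the 30 N limit.

My last checks, at 27.9 s of the 58 s allowed, used depth readings from the top and side cameras:
- **Pressed keys:** all three tops read 58–60 mm, so they are fully down.
- **Heat-sink key:** it reads 69–70 mm, so it is still up.
- **Units and bystanders:** none showed any visible shift from the first pictures. In the last top picture the arm hid most of the screwdriver, but the side picture shows it in place.
- **Arm:** it was clear of everything, with the fingertips sent to 0.3 m above the bench.

No check failed. The only disagreement was 1–2 mm between the two cameras in height. The hand-in reports no verdict, so I have not seen the official result.

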